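# Clear the polisher and start the loaded spindle

## Task

One spindle of the lens polisher is loaded with a green glass blank, the other is closed off with an orange cover. Take the dressing stone off the glass and stand it upright on the floor of the blue tray; then press the green start button of the spindle that carries the glass fully down and let it come back up. Do not press any other button, and leave the glass, the cover and the other things where they are.

Things in the scene. Friction and masses are not known exactly. Their poses are not given: they have to be found in the camera images.
- polisher: Cream bench polisher, fixed. Origin at the centre of its underside; x points away from the robot, y to the left spindle. Deck 320 (x) by 400 (y), 60 high. Two brown platens 128 across, top at 85, each with three steel jaws to height 93. Behind them a grey console (x 35 to 105) slopes at 38 degrees; in y: red stop +165, green start +100, green start -100, red stop -165.
- lip_edge (a point): Middle of the lower front edge of the green lip, at polisher x 63, height 219. The lip runs the full 400 mm in y, is 10 thick, and juts from the housing (x 105 to 160, top at 229) just behind and above the buttons: a vertical gripper hits it, one tilted along the button's axis clears it.
- post_top (a point): Top centre of the coolant post between the platens (steel bar with yellow head, 26 by 30 mm), at polisher x 12, y 0, height 220. From its head a thin blue nozzle reaches 28 mm to either side (along y), 206 to 214 high, sloping down to 198. Fixed obstacle.
- seat_left (a point): Centre of the top face of the left platen (polisher's +y), where the left spindle's glass or cover rests.
- seat_right (a point): Centre of the top face of the right platen (polisher's -y), where the right spindle's glass or cover rests.
- start_left_top (a point): Centre of the pressing face (28 mm across) of the green start push button of the left spindle. Its z axis is the button's outward normal, leaning 38 degrees from vertical towards the robot (polisher's -x); y is the polisher's y. Fully down is 8 mm along -z, at 5 N. Its round black housing, 44 across, lies 12 mm below the face.
- start_right_top (a point): Centre of the pressing face (28 mm across) of the green start push button of the right spindle. Its z axis is the button's outward normal, leaning 38 degrees from vertical towards the robot (polisher's -x); y is the polisher's y. Fully down is 8 mm along -z, at 5 N. Its round black housing, 44 across, lies 12 mm below the face.
- stop_left_top (a point): Centre of the pressing face (28 mm across) of the red stop push button of the left spindle. Its z axis is the button's outward normal, leaning 38 degrees from vertical towards the robot (polisher's -x); y is the polisher's y. Fully down is 8 mm along -z, at 5 N. Its round black housing, 44 across, lies 12 mm below the face.
- stop_right_top (a point): Centre of the pressing face (28 mm across) of the red stop push button of the right spindle. Its z axis is the button's outward normal, leaning 38 degrees from vertical towards the robot (polisher's -x); y is the polisher's y. Fully down is 8 mm along -z, at 5 N. Its round black housing, 44 across, lies 12 mm below the face.
- start_left (a joint): Value of the green start push button of the left spindle, m: 0 up, 0.008 fully down; it springs back. Stands directly behind that spindle's platen.
- start_right (a joint): Value of the green start push button of the right spindle, m: 0 up, 0.008 fully down; it springs back. Stands directly behind that spindle's platen.
- stop_left (a joint): Value of the red stop push button of the left spindle, m: 0 up, 0.008 fully down; it springs back. Stands 65 mm outward of the start button.
- stop_right (a joint): Value of the red stop push button of the right spindle, m: 0 up, 0.008 fully down; it springs back. Stands 65 mm outward of the start button.
- glass: Round green glass blank, 100 across, 10 thick, on one of the two platens. Origin at the centre of its underside.
- cover: Round orange plastic cover, 100 across, 16 thick, with a black bar grip to 28 mm height, on the other platen. Origin at the centre of its underside.
- stone: Dressing stone, a dark grey block with a tan band, 34 (x) by 52 (y) by 65 (z) mm, about 0.27 kg, standing on the glass. Origin at the centre of its underside.
- tray: Blue open tray, fixed, outside 130 (x) by 115 (y), walls 5 thick and 20 high, floor 5 thick. Origin at the centre of its underside on the table. Stands left or right of the polisher.
- pot: White bowl, 90 across, 60 high, on the table, on the other side from the tray. Bystander. Origin under its centre.
- jar: Small jar with red cap, 44 across, 60 high, on the polisher's deck in front, between the platens. Bystander. Origin under its centre.
- bottle: White bottle with blue cap, 60 across, 170 high, on the table left of the polisher, farther out. Bystander. Origin under its centre.
- tin: Steel tin, 72 across, 100 high, on the table right of the polisher, farther out. Bystander. Origin under its centre.
Mind the look-alikes: they are no part of the job. Of the things shaped like the glass, the green one is meant.

How it is judged:
By the outcome, as a careful person would: the job done as asked, in the order asked, and still so for the second after the job is handed in, with the robot touching nothing.
It also fails if it takes over 51 s, if anything falls off the work surface, if the arm or the gripper's body presses on something with over 40 N, if the wrist force passes 120 N, or if a joint passes its speed limit or range.

## Robot

A 6-joint arm with a two-finger parallel gripper is mounted at the origin on the work surface. World frame = base frame: x ahead of the robot, y to its left, z up, the work surface at z = 0. Lengths are in m, angles in degrees, forces in N, time in s.
With the tool pointing down it reaches from about 0.35 to 0.875 m from the base axis. Payload 4.2 kg.
Tool frame: the origin (TCP) lies on the mounting face of the last link; the fingertips stand 182 mm ahead of it and the grasp point (between the pads) lies 164 mm ahead of it (r.tcp_to_grasp is the distance from the TCP to the grasp point, in m); z points along the fingers, y is the line along which they close (so a half turn about z gives the same grasp; the last joint's range is limited). The gripper opens to 87 mm and grips with 3 to 60 N. Pads are 19 mm wide; open, the fingers measure 117 mm over their backs; the gripper's body (75 mm by 190 mm) begins 51 mm behind the grasp point.
Start: joints at [86.494, 22.042, 0.453, 0, -68.411, -14.817], TCP at [0.196, 0.593, 0.405] pointing down, gripper open.
Joint ranges: [-179.83, 179.83], [-69.29, 118.12], [-61.27, 80.66], [-181.25, 117.63], [-171.15, -9.14], [-177.46, 177.46]. Speed limits (degrees/s): [159.86, 159.86, 180, 180, 180, 180].

## Interface

Orientations are given as a 3x3 rotation matrix whose columns are the frame's x, y, z axes.
In Python, from station import sense, eyes, r gives the robot as it stands.
- The arm moves only by the tool jog_arm, never from a script. Its argument "increments" is a list of rows, each a list of 4 numbers: the shift along the tool's x, y, z normalised to -1 to 1, where 1 is 0.02 m, then the turn about the tool's z normalised to -1 to 1, where 1 is 0.08 rad. A call has 1 to 10 rows; each row shifts and turns the commanded pose from where the row before left it, along the tool's axes as they then stand; what a row does not reach is not made up. A row lasts 1/10 s, in which the tool goes at most 50 mm and 8.59 degrees, less where a joint would pass 70% of its speed; a pose out of reach is approached as far as the arm can. A call with a number of a shift or a turn outside -1 to 1 is refused whole. A call with a gripper value outside its range is refused whole. "grip" is the finger opening in mm, from 0 to 87, set as the call begins (left out, the last holds). The fingers move at their own pace and stop on an object; the grip force is fixed at half the most. Time passes only in rows, so rows that do not move let the fingers close. It gives the time, the measured TCP pose, the force, the opening and the grip force at its end, in the units of the state.
- sense(): the state, without advancing time (a new reading comes with each control period).
- eyes.capture(name): name is "scene" or "top" or "wrist"; returns the picture (400x640x3 uint8, blue, green, red); there is no depth.
- eyes.get_calibration(name): a dict with "camera_matrix" (3x3 intrinsics, pixels), "k1" (the pictures are not rectified: a ray, as slopes to the right and down, at radius r is drawn at 1 + k1 r^2 times it, then the intrinsics apply), "R" (3x3) and "t" (3): a world point X has camera coordinates R X + t; the wrist camera has in their place "T_tool_cam" (4x4, takes a point from camera to tool coordinates, whose origin is the TCP and whose axes are the flange's). Camera axes: x right, y down, z forward; pixel columns grow to the right and rows downward; lengths in m; the calibration is good to about 2 mm. A picture is of the moment at which its call begins: read the wrist's pose just before it. get_calibration takes no time and is no camera call.
- r.finish_job(): hands the job in; it is judged then, once.
Trained networks look in the newest picture that a camera, given by its name, has taken for a name from the list of things; names that differ only in an ending like _2 or _b are one class to them, and where a whole thing is asked for, a point or a joint stands for the part that bears it (a point fixed in the world has none). Each returns a list of dicts, best first, with "conf" (0 to 1); they miss things now and then, are a little off and sometimes report something else, mostly with a low value. They report only what shows in the picture. A call takes as long as a camera call. They do not tell look-alikes from the thing itself.
- eyes.spot_in(camera, name): "centre" ([x, y, z] in m, in world coordinates, good to about 4 mm: the middle of the surface that is visible of it).
- eyes.outline_of(camera, name): "mask" (400x640 bool, what is visible of it).
The state is a dict: "time_s": time; "joints": joint angles; "joint_velocities": joint speeds; "effort": joint torques, N m; "tcp_pos": TCP position; "ee_rot": TCP orientation; "wrist_force": force on the tool from outside, world axes, zero at the start; "moment": the same for the moment, N m; "gripper_width": opening from 0.0 (shut) to 1.0 (fully open); "gripper_force": force on a finger pad.
Only numpy, scipy, OpenCV 4.12 (cv2) and the standard library are available. Lean on these libraries where they do the work, as an engineer would, in place of code of your own. Each camera call takes 0.05 s, during which the arm holds its last target. There are 200 camera calls.

## Working session

There is one attempt and no reset: what is moved stays moved. The work goes in short steps, Python scripts to look and compute and a tool call to move; the robot and the scene stay as the last step left them, time stands still between calls to the robot, and variables do not carry over. Pictures are saved under pics/ and viewed, at most 10 in all, crops included, and the job is handed in when it is done.

Besides the shell and the picture viewer there is one more tool, called after "Emit:" in YAML: its name, and indented under it one key for each argument. jog_arm: Moves the arm, as the interface text tells. Its arguments: {"type":"object","properties":{"increments":{"type":"array"},"grip":{"type":"number"}},"required":["increments"]}

```bash
ls; mkdir -p pics; python3 - <<'E'
from station import sense, eyes, r
import cv2, numpy as np
s=sense(); print(s['time_s'],s['tcp_pos'],s['ee_rot'],s['gripper_width'], r.tcp_to_grasp)
a=eyes.capture("scene"); b=eyes.capture("top")
cv2.imwrite("pics/a.png",cv2.resize(np.vstack([a,b]),(480,600))) ; cv2.imwrite("pics/scene.png",a); cv2.imwrite("pics/top.png",b)
for n in ["polisher","glass","cover","stone","tray","pot","jar","bottle","tin","start_left_top","start_right_top","stop_left_top","stop_right_top","post_top","seat_left","seat_right","lip_edge"]:
    for c in ["scene","top"]:
        try: print(n,c,[(np.round(d['centre'],3).tolist(),round(d['conf'],2)) for d in eyes.spot_in(c,n)[:3]])
        except Exception as e: print(n,c,e)
E
```

```text
pics
0.0 [0.19637421 0.59313451 0.40366348] [[ 9.49239594e-01 -3.14553382e-01 -6.02660627e-04]
 [-3.14553949e-01 -9.49237328e-01 -2.07551128e-03]
 [ 8.07911290e-05  2.15972676e-03 -9.99997665e-01]] 1.002692954570523 0.1635
polisher scene [([0.65, 0.01, 0.147], 0.59)]
polisher top [([0.598, -0.038, 0.116], 0.9), ([0.501, -0.125, 0.096], 0.46)]
glass scene [([0.808, -0.004, 0.014], 0.85), ([0.521, -0.497, 0.011], 0.85), ([0.293, -0.308, 0.012], 0.69)]
glass top [([0.289, -0.306, 0.006], 0.89), ([0.497, -0.122, 0.095], 0.75), ([0.518, -0.499, 0.009], 0.58)]
cover scene [([0.505, 0.077, 0.102], 0.93)]
cover top [([0.503, 0.072, 0.099], 0.85), ([0.429, -0.035, 0.124], 0.46)]
stone scene [([0.482, -0.121, 0.15], 0.56), ([0.436, -0.022, 0.114], 0.4)]
stone top [([0.47, -0.132, 0.16], 0.6)]
tray scene [([0.444, -0.342, 0.003], 0.91)]
tray top [([0.448, -0.344, 0.005], 0.95)]
pot scene [([0.436, 0.358, 0.034], 0.93)]
pot top [([0.448, 0.372, 0.031], 0.67)]
jar scene [([0.435, -0.02, 0.115], 0.75), ([0.708, 0.374, 0.11], 0.68)]
jar top [([0.618, 0.062, 0.142], 0.72), ([0.424, -0.034, 0.12], 0.
[... 303 characters left out ...]
 0.19)]
start_right_top scene [([0.651, -0.361, 0.087], 0.67)]
start_right_top top [([0.599, -0.139, 0.148], 0.59)]
stop_left_top scene [([0.437, -0.021, 0.115], 0.22)]
stop_left_top top [([0.634, -0.368, 0.105], 0.66)]
stop_right_top scene []
stop_right_top top [([0.594, -0.203, 0.142], 0.42), ([0.474, -0.133, 0.159], 0.28)]
post_top scene [([0.647, 0.008, 0.144], 0.76)]
post_top top [([0.597, -0.036, 0.11], 0.9)]
seat_left scene [([0.648, 0.008, 0.144], 0.92)]
seat_left top [([0.596, -0.038, 0.114], 0.6)]
seat_right scene [([0.648, 0.006, 0.145], 0.76)]
seat_right top [([0.598, -0.033, 0.112], 0.77)]
lip_edge scene [([0.655, 0.01, 0.142], 0.88)]
lip_edge top [([0.596, -0.032, 0.107], 0.6)]
```

View pics/scene.png

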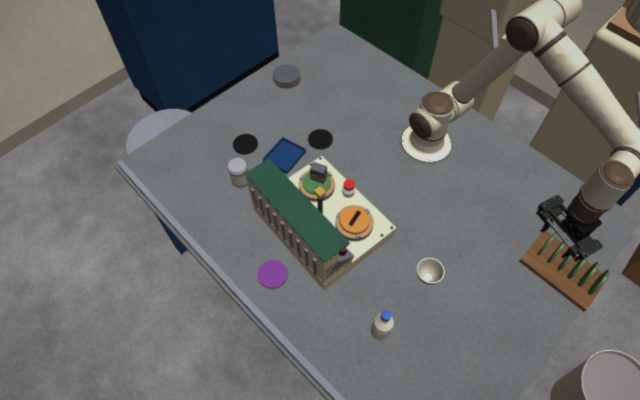

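View pics/top.png

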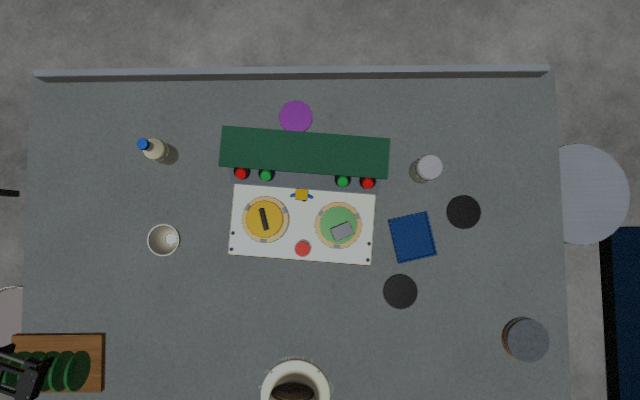

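The glass (green) sits on the right platen with the stone on it; the cover is on the left. In the top picture the stone is at (342,232), the tray at (412,237), and the right green start button at (343,182). I'll move above the stone for a close look.

Emit:
jog_arm:
  increments:
    - [0.3,1,-0.3,0]
    - [0.76,1,-0.3,0]
    - [0.76,1,-0.3,0]
    - [0.76,1,-0.3,0]
    - [0.76,1,-0.3,0]
    - [0.76,1,-0.3,0]
    - [0.76,1,-0.3,0]
    - [0.76,1,-0.3,0]
    - [0.76,1,-0.3,0]
    - [0.76,1,-0.3,0]

```text
time_s: 2.8
tcp_pos: [0.2693, 0.3574, 0.4652]
ee_rot: [[0.949, -0.314, 0.0], [-0.314, -0.949, 0.0], [0.0, -0.0, -1.0]]
wrist_force: [-0.1, -0.1, -0.1]
gripper_width: 0.999
gripper_force: 0.0
```

Emit:
jog_arm:
  increments:
    - [0.76,1,0,0]
    - [0.76,1,0,0]
    - [0.76,1,0,0]
    - [0.76,1,0,0]
    - [0.76,1,0,0]
    - [0.76,1,0,0]
    - [0.76,1,0,0]
    - [0.76,1,0,0]
    - [0.76,1,0,0]
    - [0.76,1,0,0]

```text
time_s: 3.8
tcp_pos: [0.3506, 0.1198, 0.4651]
ee_rot: [[0.949, -0.314, 0.001], [-0.314, -0.949, 0.001], [0.0, -0.001, -1.0]]
wrist_force: [1.0, 0.2, -0.4]
gripper_width: 1.001
gripper_force: 0.0
```

Emit:
jog_arm:
  increments:
    - [0.76,1,0,0]
    - [0.76,1,0,0]
    - [0.76,1,0,0]
    - [0.76,1,0,0]
    - [0.76,1,0,0]
    - [0.76,1,0,0]
    - [0.76,1,0,0]
    - [0.5,1,0,0]
    - [0.3,0.5,0,0]
    - [0,0,0,0]

```text
time_s: 4.8
tcp_pos: [0.4134, -0.08, 0.4647]
ee_rot: [[0.949, -0.317, -0.0], [-0.317, -0.949, -0.0], [-0.0, 0.0, -1.0]]
wrist_force: [-0.1, 0.4, -0.1]
gripper_width: 1.003
gripper_force: 0.0
```

```bash
cat > h.py <<'E'
from station import sense, eyes, r
import numpy as np, cv2
def cam(name, s=None):
    c=eyes.get_calibration(name)
    if name=="wrist":
        s=s or sense(); T=np.eye(4); T[:3,:3]=s['ee_rot']; T[:3,3]=s['tcp_pos']
        M=np.linalg.inv(T@np.array(c['T_tool_cam'])); R,t=M[:3,:3],M[:3,3]
    else: R,t=np.array(c['R']),np.array(c['t'])
    return np.array(c['camera_matrix']),c['k1'],R,t
def proj(X,C):
    K,k,R,t=C; X=np.atleast_2d(X); p=X@R.T+t; p=p[:,:2]/p[:,2:]
    p=p*(1+k*(p**2).sum(1,keepdims=True)); return p@K[:2,:2].T+K[:2,2]
def back(uv,z,C):
    K,k,R,t=C; d=np.linalg.solve(K,np.array([*uv,1.]))[:2]; p=d.copy()
    for _ in range(20): p=d/(1+k*(p@p))
    v=R.T@np.array([*p,1]); o=-R.T@t; return o+v*(z-o[2])/v[2]
def blobs(img,lo,hi,amin=30):
    m=cv2.inRange(cv2.cvtColor(img,cv2.COLOR_BGR2HSV),lo,hi)
    n,l,st,ce=cv2.connectedComponentsWithStats(m)
    return [(st[i].tolist(),ce[i].round(1).tolist()) for i in range(1,n) if st[i][4]>=amin]
E
python3 - <<'E'
from h import *
s=sense(); print(np.round(s['joints'],1))
im=eyes.capture("wrist"); cv2.imwrite("pics/w1.png",im)
np.savez("w1.npz",**{k:v for k,v in s.items()})
C=cam("wrist",s); print(C[0],C[1],-C[2].T@C[3])
for n in ["stone","start_right_top","stop_right_top","cover","glass","post_top"]:
    print(n,[(np.round(d['centre'],3).tolist(),round(d['conf'],2)) for d in eyes.spot_in("wrist",n)[:3]])
E
```

```text
[ 11.4  -1.  -19.8   0.  -71.1  60.2]
[[286.17748628   0.         319.88957477]
 [  0.         286.17748628 199.98254886]
 [  0.           0.           1.        ]] 0.00903495583577527 [ 0.4869936  -0.10498829  0.44391302]
stone [([0.475, -0.133, 0.16], 0.66), ([0.618, 0.121, 0.144], 0.36)]
start_right_top [([0.559, -0.017, 0.061], 0.38)]
stop_right_top []
cover [([0.507, 0.07, 0.1], 0.96)]
glass [([0.5, -0.119, 0.096], 0.84), ([0.492, -0.485, 0.006], 0.73), ([0.292, -0.306, 0.011], 0.66)]
post_top [([0.559, -0.016, 0.058], 0.62)]
```

View pics/w1.png

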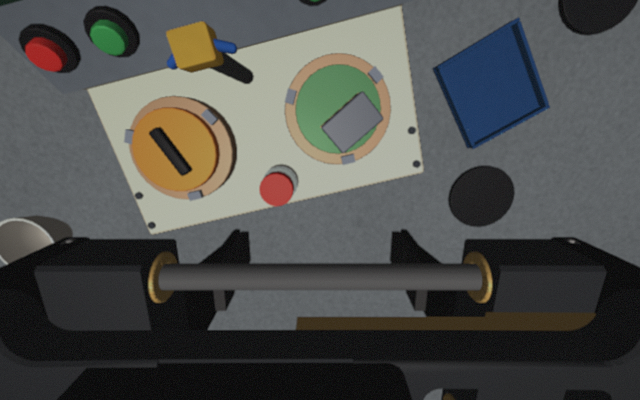

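The wrist view shows the stone top at about (352,122), the deck's front corners at (150,235) and (423,171), the left start button at (109,37), the stop at (46,52), and the tray at (492,83).

```bash
cat > fit.py <<'E'
from h import *
from scipy.optimize import least_squares
s=dict(np.load("w1.npz")); C=cam("wrist",s); im=cv2.imread("pics/w1.png"); Ct=cam("top"); it=cv2.imread("pics/top.png")
g=blobs(im,(45,100,60),(85,255,255)); rd=blobs(im,(0,170,60),(6,255,255)); rd2=blobs(im,(174,150,60),(180,255,255))
print('w g',g,'\nr',rd,rd2)
print('t g',blobs(it,(45,100,60),(85,255,255),15),'\nr',blobs(it,(0,170,60),(6,255,255),15),blobs(it,(174,150,60),(180,255,255),15))
for nm,uv in dict(fl=(150,235),fr=(423,171)).items(): print(nm,back(uv,.06,C).round(4))
# stone top
gray=cv2.cvtColor(im,cv2.COLOR_BGR2HSV)
d=eyes.outline_of("wrist","stone")[0]; 
m=d['mask'].astype(np.uint8); print(d['conf'],m.sum())
cs=max(cv2.findContours(m,0,2)[0],key=cv2.contourArea)[:,0]
P=np.array([back(p,.16,C)[:2] for p in cs],dtype=np.float32)
(c,sz,a)=cv2.minAreaRect(P); print('stone',c,sz,a, cv2.boxPoints((c,sz,a)).round(4).tolist())
m=eyes.outline_of("wrist","tray")[0]['mask'].astype(np.uint8)
cs=max(cv2.findContours(m,0,2)[0],key=cv2.contourArea)[:,0]
P=np.array([back(p,.02,C)[:2] for p in cs],dtype=np.float32); print('tray',cv2.minAreaRect(P))
m=eyes.outline_of("wrist","glass")
for d in m[:3]:
    ys,xs=np.nonzero(d['mask']); print('glass',xs.mean(),ys.mean(),d['conf'])
m=cv2.inRange(cv2.cvtColor(im,cv2.COLOR_BGR2HSV),(8,150,100),(20,255,255)); ys,xs=np.nonzero(m[90:210,120:250]); 
print('cover',back((xs.mean()+120,ys.mean()+90),.101,C).round(4))
cv2.imwrite("pics/crop1.png",np.hstack([cv2.resize(im[20:200,250:440],None,fx=3,fy=3)]))
E
python3 fit.py
```

```text
w g [([90, 20, 35, 36, 910], [107.2, 37.0])] 
r [([25, 37, 39, 34, 917], [44.2, 53.8]), ([269, 173, 24, 17, 47], [283.5, 178.1])] []
t g [([219, 126, 171, 61, 6975], [304.2, 152.6]), ([48, 359, 9, 32, 98], [50.7, 376.3]), ([63, 358, 9, 33, 101], [66.2, 375.3]), ([2, 371, 4, 12, 26], [3.6, 377.5])] 
r [([235, 168, 11, 11, 97], [240.4, 173.0]), ([362, 178, 12, 11, 101], [367.3, 182.8]), ([300, 242, 8, 6, 15], [303.7, 244.1])] []
fl [0.4093 0.1789 0.06  ]
fr [ 0.376  -0.2157  0.06  ]
0.7 2037
stone (0.47289732098579407, -0.13214868307113647) (0.036858875304460526, 0.05076942592859268) 23.379467010498047 [[0.44589999318122864, -0.11620000004768372], [0.4661000072956085, -0.16279999911785126], [0.4999000132083893, -0.14810000360012054], [0.4796999990940094, -0.1014999970793724]]
tray ((0.4482737183570862, -0.3425297141075134), (0.13234300911426544, 0.12304368615150452), 12.419374465942383)
glass 593.4198000951927 14.165159447881962 0.92
glass 330.51700344997533 101.79127649088221 0.85
glass 480.8823895457374 195.56067205973864 0.67
cover [0.5073 0.0689 0.101 ]
```

View pics/crop1.png

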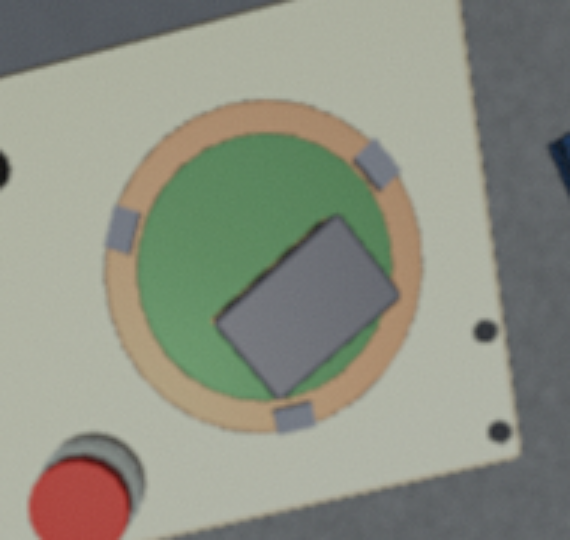

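```bash
python3 - <<'E'
from h import *
s=dict(np.load("w1.npz")); C=cam("wrist",s)
P=np.array([back(p,.16,C)[:2] for p in [(322.3,127.7),(363.3,91.3),(383.3,118.7),(343.3,152.7)]])
print(P.round(4),P.mean(0),cv2.minAreaRect(P.astype(np.float32)))
f=lambda a:a
R=s['ee_rot']; n=sense(); print(n['tcp_pos'])
th=np.radians(-66.6); 
c=P.mean(0); d=np.array([*c,0])-n['tcp_pos']; d[2]=0; print('shift in tool',np.array(n['ee_rot']).T@d/.02)
E
```

```text
[[ 0.4769 -0.1043]
 [ 0.4959 -0.1508]
 [ 0.4664 -0.1621]
 [ 0.4477 -0.1165]] [ 0.47172406 -0.13342836] ((0.4717728793621063, -0.13357007503509521), (0.03167262673377991, 0.05019082501530647), 22.288543701171875)
[ 0.41326417 -0.07861871  0.46481893]
shift in tool [3.63495958e+00 1.68558878e+00 3.33176634e-04]
```

Emit:
jog_arm:
  increments:
    - [0.9,0.42,0,0]
    - [0.9,0.42,0,0]
    - [0.9,0.42,0,0]
    - [0.93,0.43,0,0]
    - [0,0,0,-1]
    - [0,0,0,-1]
    - [0,0,0,-1]
    - [0,0,0,-1]
    - [0,0,0,-1]
    - [0,0,0,-1]
  grip: 87

```text
time_s: 6.3
tcp_pos: [0.4717, -0.1337, 0.4647]
ee_rot: [[0.987, 0.163, -0.0], [0.163, -0.987, -0.0], [-0.0, -0.0, -1.0]]
wrist_force: [-0.1, -0.4, -1.1]
gripper_width: 0.997
gripper_force: 0.0
```

Emit:
jog_arm:
  increments:
    - [0,0,0.5,-1]
    - [0,0,0.5,-1]
    - [0,0,0.5,-0.97]
    - [0,0,0.5,0]
    - [0,0,0.5,0]
    - [0,0,0.5,0]
    - [0,0,0,0]
    - [0,0,0,0]

```text
time_s: 7.1
tcp_pos: [0.4718, -0.1339, 0.4047]
ee_rot: [[0.922, 0.387, -0.0], [0.387, -0.922, -0.0], [-0.0, 0.0, -1.0]]
wrist_force: [0.2, -0.1, 0.7]
gripper_width: 0.999
gripper_force: 0.0
```

```bash
python3 - <<'E'
from h import *
s=sense(); im=eyes.capture("wrist"); cv2.imwrite("pics/w2.png",im); C=cam("wrist",s)
m=eyes.outline_of("wrist","stone"); print([(d['conf'],d['mask'].sum()) for d in m])
cs=max(cv2.findContours(m[0]['mask'].astype(np.uint8),0,2)[0],key=cv2.contourArea)[:,0]
print(cv2.minAreaRect(np.array([back(p,.16,C)[:2] for p in cs],dtype=np.float32)))
print(s['tcp_pos'],s['ee_rot'],np.round(s['joints'],1))
g=s['tcp_pos']+.1635*np.array(s['ee_rot'])[:,2]; print(g)
E
```

```text
[(0.65, np.int64(3262)), (0.51, np.int64(82428))]
((0.47958236932754517, -0.1294572651386261), (0.04610949382185936, 0.05133423954248428), 22.776081085205078)
[ 0.47175403 -0.13387286  0.40469998] [[ 9.21997413e-01  3.87195992e-01 -1.86104617e-04]
 [ 3.87195932e-01 -9.21997411e-01 -2.92348231e-04]
 [-2.84784038e-04  1.97485362e-04 -9.99999940e-01]] [  3.2   8.9 -17.9   0.  -63.3 109.6]
[ 0.4717236  -0.13392066  0.24119999]
```

View pics/w2.png

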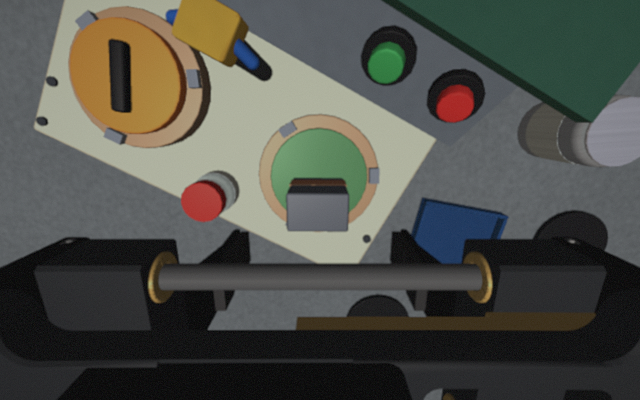

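The stone's top (287–349, 191–231) is square to the fingers and centred between them. I'll descend and grip.

Emit:
jog_arm:
  increments:
    - [0,0,0.8,0]
    - [0,0,0.8,0]
    - [0,0,0.8,0]
    - [0,0,0.8,0]
    - [0,0,0.8,0]
    - [0,0,0.7,0]
    - [0,0,0.6,0]
    - [0,0,0,0]
    - [0,0,0,0]

```text
time_s: 8.1
tcp_pos: [0.472, -0.1339, 0.2994]
ee_rot: [[0.922, 0.388, 0.001], [0.388, -0.922, -0.0], [0.001, 0.001, -1.0]]
wrist_force: [0.5, -0.9, -0.1]
gripper_width: 0.999
gripper_force: 0.0
```

Emit:
jog_arm:
  increments:
    - [0,0,0,0]
    - [0,0,0,0]
    - [0,0,0,0]
    - [0,0,0,0]
    - [0,0,0,0]
    - [0,0,0,0]
  grip: 30

```text
time_s: 8.7
tcp_pos: [0.4715, -0.1337, 0.2988]
ee_rot: [[0.922, 0.387, -0.0], [0.387, -0.922, 0.0], [-0.0, -0.0, -1.0]]
wrist_force: [-1.0, 1.4, 1.2]
gripper_width: 0.589
gripper_force: 30.0
```

Emit:
jog_arm:
  increments:
    - [0,0,-0.5,0]
    - [0,0,-1,0]
    - [0,0,-1,0]
    - [-0.2,0.4,-0.5,0]
    - [-0.5,0.9,0,0]
    - [-0.5,0.9,0,0]
    - [-0.5,0.9,0,0]
    - [-0.5,0.9,0,0]
    - [-0.5,0.9,0,0]
    - [-0.5,0.9,0,0]

```text
time_s: 9.7
tcp_pos: [0.4569, -0.2669, 0.3582]
ee_rot: [[0.922, 0.387, -0.001], [0.387, -0.922, 0.001], [-0.001, -0.001, -1.0]]
wrist_force: [-0.6, 0.3, -3.9]
gripper_width: 0.597
gripper_force: 30.0
```

Emit:
jog_arm:
  increments:
    - [-0.5,0.9,0,0]
    - [-0.5,0.9,0,0]
    - [-0.5,0.9,0,0]
    - [-0.5,0.9,0,0]
    - [-0.2,0.4,0,0]
    - [0,0,0,0]
    - [0,0,0,0]

```text
time_s: 10.4
tcp_pos: [0.4477, -0.3562, 0.3583]
ee_rot: [[0.922, 0.387, -0.001], [0.387, -0.922, 0.001], [-0.0, -0.001, -1.0]]
wrist_force: [-0.1, 0.6, -2.8]
gripper_width: 0.598
gripper_force: 30.0
```

```bash
python3 - <<'E'
from h import *
s=sense(); eyes.capture("scene"); eyes.capture("top"); im=eyes.capture("wrist"); cv2.imwrite("pics/w3.png",im); np.savez("w3.npz",**s)
print(s['tcp_pos'],s['ee_rot'],np.round(s['joints'],1),s['gripper_width'])
for c in ("scene","top"):
    C=cam(c)
    for d in eyes.outline_of(c,"tray")[:1]:
        cs=max(cv2.findContours(d['mask'].astype(np.uint8),0,2)[0],key=cv2.contourArea)[:,0]
        print(c,cv2.minAreaRect(np.array([back(p,.02,C)[:2] for p in cs],dtype=np.float32)))
E
```

```text
[ 0.44769553 -0.35619971  0.35830348] [[ 9.22101604e-01  3.86946839e-01 -8.80423993e-04]
 [ 3.86947555e-01 -9.22101303e-01  8.81876581e-04]
 [-4.70600755e-04 -1.15385772e-03 -9.99999224e-01]] [-22.3  19.1 -11.   -0.  -59.9 135.1] 0.5981206491826588
scene ((0.4494299590587616, -0.3387327194213867), (0.14404436945915222, 0.12631969153881073), 11.863075256347656)
```

Emit:
jog_arm:
  increments:
    - [0.25,-0.6,0.5,0]
    - [0,0,1,0]
    - [0,0,1,0]
    - [0,0,1,0]
    - [0,0,1,0]
    - [0,0,1,0]
    - [0,0,0.8,0]
    - [0,0,0.6,0]
    - [0,0,0.3,0]
    - [0,0,0,0]

```text
time_s: 11.65
tcp_pos: [0.448, -0.3432, 0.2142]
ee_rot: [[0.922, 0.388, -0.001], [0.388, -0.922, 0.0], [-0.001, -0.001, -1.0]]
wrist_force: [0.7, 0.4, -2.6]
gripper_width: 0.59
gripper_force: 30.0
```

Emit:
jog_arm:
  increments:
    - [0,0,0.1,0]
    - [0,0,0.1,0]
    - [0,0,0,0]

```text
time_s: 11.95
tcp_pos: [0.4479, -0.3434, 0.2111]
ee_rot: [[0.922, 0.387, 0.001], [0.387, -0.922, -0.0], [0.0, 0.0, -1.0]]
wrist_force: [0.5, 0.3, -2.9]
gripper_width: 0.594
gripper_force: 30.0
```

Emit:
jog_arm:
  increments:
    - [0,0,0.05,0]
    - [0,0,0.05,0]
    - [0,0,0,0]

```text
time_s: 12.25
tcp_pos: [0.448, -0.3434, 0.2089]
ee_rot: [[0.922, 0.387, 0.0], [0.387, -0.922, -0.0], [0.0, 0.0, -1.0]]
wrist_force: [1.0, -0.8, -1.6]
gripper_width: 0.599
gripper_force: 30.0
```

Emit:
jog_arm:
  increments:
    - [0,0,0.05,0]
    - [0,0,0,0]

```text
time_s: 12.45
tcp_pos: [0.4481, -0.3434, 0.2089]
ee_rot: [[0.922, 0.388, 0.0], [0.388, -0.922, -0.0], [0.0, 0.0, -1.0]]
wrist_force: [-1.4, 1.5, 4.5]
gripper_width: 0.599
gripper_force: 30.0
```

Contact with the floor shows in the force, so I'll release and lift.

Emit:
jog_arm:
  increments:
    - [0,0,0,0]
    - [0,0,0,0]
    - [0,0,0,0]
    - [0,0,0,0]
    - [0,0,0,0]
  grip: 80

```text
time_s: 12.95
tcp_pos: [0.4479, -0.3434, 0.2077]
ee_rot: [[0.922, 0.387, -0.0], [0.387, -0.922, 0.0], [-0.0, -0.0, -1.0]]
wrist_force: [0.2, -0.5, -0.7]
gripper_width: 0.895
gripper_force: 0.0
```

Emit:
jog_arm:
  increments:
    - [0,0,-0.4,0]
    - [0,0,-0.8,0]
    - [0,0,-1,0]
    - [0,0,-1,0]
    - [0,0,-1,0]
    - [0,0,-1,0]
    - [0,0,-1,0]
    - [0,0,-1,0]
    - [0,0,-1,0]
    - [0,0,-1,0]

```text
time_s: 13.95
tcp_pos: [0.4476, -0.3433, 0.3933]
ee_rot: [[0.922, 0.387, 0.001], [0.387, -0.922, -0.0], [0.0, 0.001, -1.0]]
wrist_force: [0.1, 0.2, -0.6]
gripper_width: 0.914
gripper_force: 0.0
```

```bash
python3 - <<'E'
from h import *
s=sense(); im=eyes.capture("wrist"); cv2.imwrite("pics/w4.png",im); np.savez("w4.npz",**s)
print(s['tcp_pos'],np.round(s['joints'],1))
E
```

```text
[ 0.44763265 -0.34330867  0.39327253] [-21.   16.6  -9.3   0.  -64.  133.8]
```

View pics/w4.png

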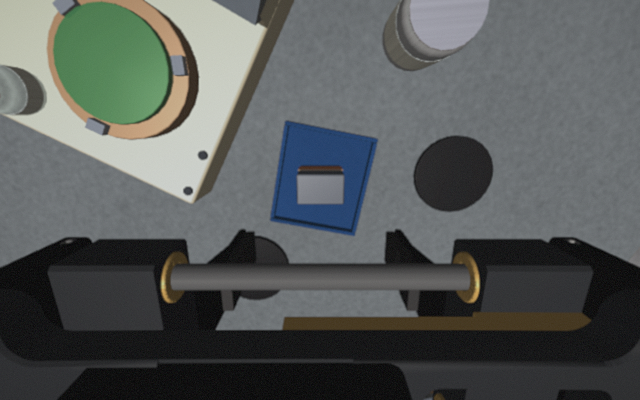

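The stone stands upright on the tray floor, its top at (320,188), and the glass is still on its platen. Next, triangulate the polisher and button.

```bash
python3 - <<'E'
from h import *
from scipy.optimize import least_squares
s1=dict(np.load("w1.npz")); s2=dict(tcp_pos=np.array([0.47175403,-0.13387286,0.40469998]),ee_rot=np.array([[.921997413,.387195992,-1.86e-4],[.387195932,-.921997411,-2.92e-4],[-2.85e-4,1.97e-4,-1]]))
s4=dict(np.load("w4.npz"))
C1,C2,C4,Ct=cam("wrist",s1),cam("wrist",s2),cam("wrist",s4),cam("top")
i2=cv2.imread("pics/w2.png"); print(blobs(i2[:140,340:500],(45,100,50),(85,255,255)),blobs(i2[:140,340:500],(0,150,50),(8,255,255)))
F=(( -.16,.2,.06),(-.16,-.2,.06))
# (cam, point as fn of (b,h), pixel, weight)
def obs(b,h):
    B=lambda y:(b,y,h)
    return [(C1,F[0],(150,235)),(C1,F[1],(423,171)),(C1,B(.1),(108,36)),(C1,B(.165),(44,53)),
            (C2,B(-.1),(387,61)),(C2,B(-.165),(455,103)),(C4,F[1],(193,202)),(C2,F[0],(35,129))]
def W(p,q):
    c,s=np.cos(p[2]),np.sin(p[2]); return np.array([p[0]+c*q[0]-s*q[1],p[1]+s*q[0]+c*q[1],q[2]])
f=lambda p:np.concatenate([proj(W(p,q),C)[0]-uv for C,q,uv in obs(p[3],p[4])])
R=least_squares(f,[.552,-.032,-.084,.06,.145],loss='soft_l1'); print(R.x.round(4),np.degrees(R.x[2]),f(R.x).round(1).reshape(-1,2).tolist())
b,h=R.x[3:]; print('start_right',W(R.x,(b,-.1,h)),'lip mid',W(R.x,(.063,-.1,.219)))
for c,q in [(C2,(.063,0,.219)),(C2,(.063,-.2,.219)),(C2,(.063,-.2,.229))]: print(proj(W(R.x,q),c).round(0))
print('top',proj(W(R.x,(b,-.165,h)),Ct),proj(W(R.x,(b,.165,h)),Ct),'meas 367.3,182.8 240.4,173')
cv2.imwrite("pics/crop2.png",cv2.resize(i2[0:150,340:620],None,fx=2.8,fy=2.8))
E
```

```text
[([60, 0, 100, 65, 2244], [125.2, 21.5]), ([27, 41, 39, 43, 1258], [46.3, 62.4])] [([96, 84, 38, 38, 1153], [114.8, 103.1])]
[ 0.5516 -0.033  -0.0849  0.059   0.1384] -4.866252798968134 [[-1.2, -0.3], [1.8, -0.8], [-0.4, 0.0], [0.4, 0.4], [-0.0, 0.5], [0.6, -0.8], [-0.0, 2.4], [-4.4, -0.2]]
start_right [ 0.60192893 -0.13769048  0.13839983] lip mid [ 0.60591125 -0.13802952  0.219     ]
[[245. -91.]]
[[579. 119.]]
[[596. 119.]]
top [[367.6820234  181.60059827]] [[240.95038832 172.23838999]] meas 367.3,182.8 240.4,173
```

View pics/crop2.png

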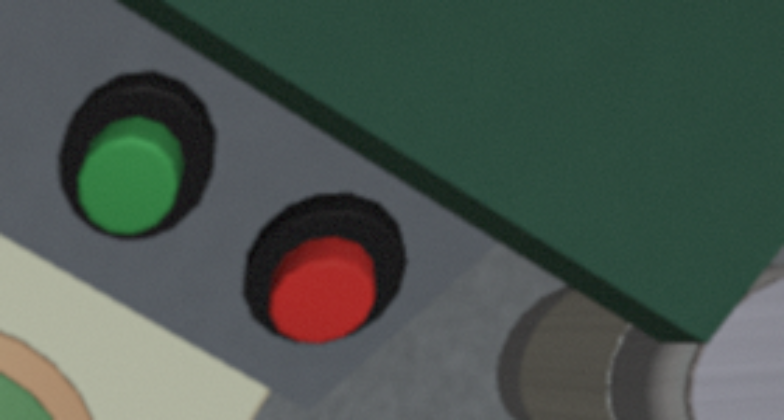

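Button face is at about height 0.138, under the lip, so the tool has to tilt. The jog has no tilt axis, but pushing beyond the reach may make the wrist lean outward, so I'll line the tool up with the polisher's y axis and try that high above everything.

Emit:
jog_arm:
  increments:
    - [0,0,-0.5,1]
    - [0,0,-0.5,1]
    - [0,0,-0.5,1]
    - [0,0,-0.5,1]
    - [0,0,-0.5,1]
    - [0,0,-0.5,1]
    - [0,0,-0.5,0]
  grip: 87

```text
time_s: 14.7
tcp_pos: [0.4477, -0.3433, 0.4625]
ee_rot: [[0.997, -0.082, 0.0], [-0.082, -0.997, -0.0], [0.0, 0.0, -1.0]]
wrist_force: [0.8, -0.1, -0.7]
gripper_width: 1.0
gripper_force: 0.0
```

Emit:
jog_arm:
  increments:
    - [0.75,-1,0,0]
    - [0.75,-1,0,0]
    - [0.75,-1,0,0]
    - [0.75,-1,0,0]
    - [0.75,-1,0,0]
    - [0.75,-1,0,0]
    - [0.75,-1,0,0]
    - [0.75,-1,0,0]
    - [0.75,-1,0,0]
    - [0.75,-1,0,0]

```text
time_s: 15.7
tcp_pos: [0.6143, -0.1555, 0.4621]
ee_rot: [[0.997, -0.08, 0.0], [-0.08, -0.997, 0.0], [0.0, -0.0, -1.0]]
wrist_force: [0.4, -0.2, 0.4]
gripper_width: 1.003
gripper_force: 0.0
```

Emit:
jog_arm:
  increments:
    - [0.75,-1,0,0]
    - [0.75,-1,0,0]
    - [0.75,-1,0,0]
    - [0.75,-1,0,0]
    - [1,-0.5,0,0]
    - [1,0,0,0]
    - [1,0,0,0]
    - [1,0,0,0]
    - [1,0,0,0]
    - [1,0,0,0]

```text
time_s: 16.7
tcp_pos: [0.8013, -0.0815, 0.4619]
ee_rot: [[0.997, -0.08, -0.0], [-0.08, -0.997, -0.0], [-0.0, 0.0, -1.0]]
wrist_force: [0.6, -0.0, 0.7]
gripper_width: 1.003
gripper_force: 0.0
```

Emit:
jog_arm:
  increments:
    - [1,0,0,0]
    - [1,0,0,0]
    - [1,0,0,0]
    - [1,0,0,0]
    - [1,0,0,0]
    - [1,0,0,0]

```text
time_s: 17.3
tcp_pos: [0.905, -0.0892, 0.4395]
ee_rot: [[0.997, -0.08, -0.01], [-0.08, -0.997, -0.001], [-0.01, 0.002, -1.0]]
wrist_force: [0.5, 1.1, -5.1]
gripper_width: 0.996
gripper_force: 0.0
```

Emit:
jog_arm:
  increments:
    - [1,0,0,0]
    - [1,0,0,0]
    - [1,0,0,0]
    - [1,0,0,0]
    - [1,0,0,0]

```text
time_s: 17.8
tcp_pos: [0.9214, -0.0892, 0.4288]
ee_rot: [[0.994, -0.082, 0.075], [-0.081, -0.997, -0.011], [0.076, 0.005, -0.997]]
wrist_force: [1.0, -0.4, -1.4]
gripper_width: 1.005
gripper_force: 0.0
```

```bash
python3 - <<'E'
from h import *
s=sense(); print(s['joints'],s['tcp_pos'],s['ee_rot'])
E
```

```text
[   4.54218403   62.67882876   80.65598759    0.98779228 -103.73721309
   81.0297901 ] [ 0.92137846 -0.08917046  0.42877554] [[ 0.99380091 -0.08208096  0.07498306]
 [-0.08149531 -0.99661475 -0.01084216]
 [ 0.07561916  0.00466418 -0.99712586]]
```

Pushing past the reach does tilt the tool outward, so I'll continue.

Emit:
jog_arm:
  increments:
    - [1,0,0,0]
    - [1,0,0,0]
    - [1,0,0,0]
    - [1,0,0,0]
    - [1,0,0,0]
    - [1,0,0,0]
    - [1,0,0,0]
    - [1,0,0,0]

```text
time_s: 18.6
tcp_pos: [0.9477, -0.0885, 0.3959]
ee_rot: [[0.982, -0.083, 0.169], [-0.08, -0.996, -0.026], [0.171, 0.012, -0.985]]
wrist_force: [0.2, -0.5, -0.3]
gripper_width: 0.998
gripper_force: 0.0
```

```bash
python3 - <<'E'
from h import *
s=sense(); print(s['joints'],s['tcp_pos'],s['ee_rot'])
E
```

```text
[  4.61846088  65.05456069  80.64381042   2.26751217 -95.99763056
  81.09959565] [ 0.94767039 -0.08854542  0.39586184] [[ 0.98210005 -0.08308959  0.16904325]
 [-0.07986103 -0.99647152 -0.02582112]
 [ 0.17059225  0.01185895 -0.98527034]]
```

Emit:
jog_arm:
  increments:
    - [1,0,-0.6,0]
    - [1,0,-0.6,0]
    - [1,0,-0.6,0]
    - [1,0,-0.6,0]
    - [1,0,-0.6,0]
    - [1,0,-0.6,0]

```text
time_s: 19.2
tcp_pos: [0.9379, -0.0845, 0.4479]
ee_rot: [[0.964, -0.084, 0.252], [-0.077, -0.996, -0.038], [0.254, 0.017, -0.967]]
wrist_force: [-0.8, -0.2, 0.1]
gripper_width: 1.001
gripper_force: 0.0
```

```bash
python3 - <<'E'
from h import *
s=sense(); print(s['joints'],s['tcp_pos'],s['ee_rot'])
E
```

```text
[  5.06359961  62.09357578  80.61191367   3.4548612  -94.17438041
  80.91488934] [ 0.93794516 -0.08452344  0.44791325] [[ 0.96418021 -0.08426658  0.25150679]
 [-0.07714718 -0.99629329 -0.03805244]
 [ 0.25378107  0.01728637 -0.96710721]]
```

Emit:
jog_arm:
  increments:
    - [1,0,-0.5,0]
    - [1,0,-0.5,0]
    - [1,0,-0.5,0]
    - [1,0,-0.5,0]
    - [1,0,-0.5,0]
    - [1,0,-0.5,0]
    - [1,0,-0.5,0]
    - [1,0,-0.5,0]
    - [1,0,-0.5,0]
    - [1,0,-0.5,0]

```text
time_s: 20.2
tcp_pos: [0.9219, -0.0778, 0.5207]
ee_rot: [[0.921, -0.087, 0.38], [-0.071, -0.996, -0.057], [0.383, 0.026, -0.923]]
wrist_force: [0.1, 0.3, 0.3]
gripper_width: 1.0
gripper_force: 0.0
```

Emit:
jog_arm:
  increments:
    - [1,0,-0.3,0]
    - [1,0,-0.3,0]
    - [1,0,-0.3,0]
    - [1,0,-0.3,0]
    - [1,0,-0.3,0]
    - [1,0,-0.3,0]
    - [1,0,-0.3,0]
    - [1,0,-0.3,0]
    - [1,0,-0.3,0]
    - [1,0,-0.3,0]

```text
time_s: 21.2
tcp_pos: [0.9135, -0.0723, 0.5702]
ee_rot: [[0.863, -0.091, 0.498], [-0.062, -0.995, -0.074], [0.502, 0.033, -0.864]]
wrist_force: [-0.5, 0.6, -0.4]
gripper_width: 1.001
gripper_force: 0.0
```

```bash
python3 - <<'E'
from h import *
s=sense(); print(s['joints'],s['tcp_pos'],s['ee_rot'])
E
```

```text
[  6.45247997  55.54564974  80.59806959   7.45418776 -85.73669211
  80.2477037 ] [ 0.91345515 -0.07233074  0.57018327] [[ 0.86271206 -0.09060106  0.49751316]
 [-0.0618937  -0.99534071 -0.07393268]
 [ 0.50189348  0.03298968 -0.86430007]]
```

Emit:
jog_arm:
  increments:
    - [1,0,-0.2,0]
    - [1,0,-0.2,0]
    - [1,0,-0.2,0]
    - [1,0,-0.2,0]
    - [1,0,-0.2,0]
    - [1,0,-0.2,0]
    - [1,0,-0.2,0]
    - [1,0,-0.2,0]
    - [1,0,-0.2,0]
    - [1,0,-0.2,0]

```text
time_s: 22.2
tcp_pos: [0.9049, -0.0671, 0.6153]
ee_rot: [[0.791, -0.095, 0.604], [-0.051, -0.995, -0.089], [0.61, 0.039, -0.792]]
wrist_force: [0.4, 0.2, 0.3]
gripper_width: 0.999
gripper_force: 0.0
```

Emit:
jog_arm:
  increments:
    - [1,0,0,0]
    - [-0.5,0,0,0]
    - [-1,0,0,0]
    - [-1,0,0,0]
    - [-1,0,0,0]

```text
time_s: 22.7
tcp_pos: [0.8496, -0.0634, 0.5734]
ee_rot: [[0.783, -0.095, 0.614], [-0.05, -0.995, -0.09], [0.62, 0.04, -0.784]]
wrist_force: [0.6, 0.4, -0.3]
gripper_width: 1.002
gripper_force: 0.0
```

```bash
python3 - <<'E'
from h import *
s=sense(); print(s['joints'],s['tcp_pos'],s['ee_rot'])
E
```

```text
[  7.78145592  37.02944499  40.61542495  11.88685475 -56.8900418
  74.34754995] [ 0.84963027 -0.06336048  0.57339965] [[ 0.78330614 -0.09513832  0.61431278]
 [-0.05007798 -0.99466482 -0.09018915]
 [ 0.61961576  0.03988217 -0.7838914 ]]
```

The tool is now tilted 38.4°, which matches the button's axis. I'll back off above the front of the polisher and look.

Emit:
jog_arm:
  increments:
    - [-0.97,0.35,-0.455,0]
    - [-0.97,0.35,-0.455,0]
    - [-0.97,0.35,-0.455,0]
    - [-0.97,0.35,-0.455,0]
    - [-0.97,0.35,-0.455,0]
    - [-0.97,0.35,-0.455,0]
    - [-0.97,0.35,-0.455,0]
    - [-0.97,0.35,-0.455,0]
    - [-0.97,0.35,-0.455,0]
    - [-0.97,0.35,-0.455,0]

```text
time_s: 23.7
tcp_pos: [0.6352, -0.1152, 0.5275]
ee_rot: [[0.783, -0.095, 0.614], [-0.05, -0.995, -0.09], [0.62, 0.04, -0.784]]
wrist_force: [0.7, 0.7, -0.1]
gripper_width: 1.002
gripper_force: 0.0
```

Emit:
jog_arm:
  increments:
    - [-0.97,0.35,-0.455,0]
    - [-0.97,0.35,-0.455,0]
    - [-0.97,0.35,-0.455,0]
    - [-0.97,0.35,-0.455,0]
    - [-0.97,0.35,-0.455,0]
    - [-0.97,0.35,-0.455,0]
    - [-0.97,0.35,-0.455,0]
    - [-0.97,0.35,-0.455,0]
    - [-0.97,0.35,-0.455,0]
    - [-0.9,0.3,-0.4,0]

```text
time_s: 24.7
tcp_pos: [0.4223, -0.166, 0.4817]
ee_rot: [[0.783, -0.095, 0.615], [-0.05, -0.995, -0.09], [0.62, 0.04, -0.784]]
wrist_force: [0.1, 0.2, 0.9]
gripper_width: 1.001
gripper_force: 0.0
```

Emit:
jog_arm:
  increments:
    - [0,0,0,0]
    - [0,0,0,0]

```text
time_s: 24.9
tcp_pos: [0.4235, -0.1658, 0.4824]
ee_rot: [[0.783, -0.095, 0.615], [-0.05, -0.995, -0.09], [0.621, 0.04, -0.783]]
wrist_force: [0.6, -0.4, 0.0]
gripper_width: 0.998
gripper_force: 0.0
```

```bash
python3 - <<'E'
from h import *
s=sense(); im=eyes.capture("wrist"); cv2.imwrite("pics/w5.png",im); np.savez("w5.npz",**s)
print(s['tcp_pos'],s['ee_rot'],np.round(s['joints'],1),s['time_s'])
C=cam("wrist",s); print(blobs(im,(45,100,50),(85,255,255)),blobs(im,(0,150,50),(8,255,255)))
E
```

```text
[ 0.42348069 -0.16583463  0.48235356] [[ 0.78254301 -0.09522456  0.61527125]
 [-0.04991116 -0.99464863 -0.09045985]
 [ 0.62059271  0.04007982 -0.7831081 ]] [  0.3  -5.3 -29.4  11.5 -28.2  76.7] 24.9
[([0, 130, 360, 83, 18589], [174.1, 171.4]), ([108, 224, 27, 16, 334], [120.6, 232.6]), ([264, 225, 23, 23, 406], [275.0, 236.5])] [([55, 224, 29, 18, 311], [67.7, 232.1]), ([313, 226, 22, 22, 383], [323.7, 236.7])]
```

View pics/w5.png

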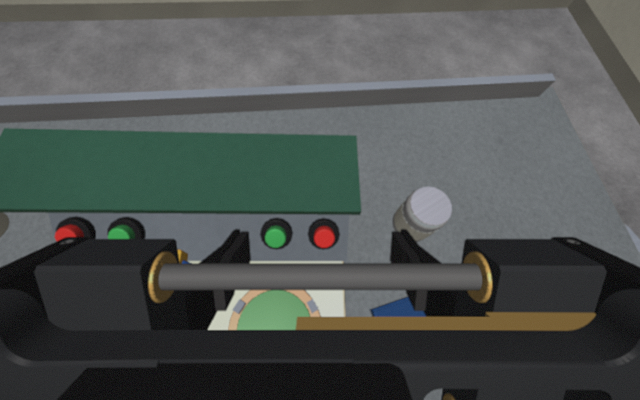

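The picture shows the right start button nearly head-on at (275,237), the right stop at (324,237), and the lip's right end at (360,212).

```bash
cat > t.py <<'E'
from h import *
from scipy.optimize import least_squares
s1=dict(np.load("w1.npz")); s5=dict(np.load("w5.npz")); s2=dict(tcp_pos=np.array([0.47175403,-0.13387286,0.40469998]),ee_rot=np.array([[.921997413,.387195992,-1.86e-4],[.387195932,-.921997411,-2.92e-4],[-2.85e-4,1.97e-4,-1]]))
C1,C2,C5=cam("wrist",s1),cam("wrist",s2),cam("wrist",s5)
F=((-.16,.2,.06),(-.16,-.2,.06))
def obs(b,h):
    B=lambda y:(b,y,h)
    return [(C1,F[0],(150,235)),(C1,F[1],(423,171)),(C2,B(-.1),(386.1,66.8)),(C2,B(-.165),(454.6,106.4)),
     (C5,B(-.1),(275,236.7)),(C5,B(-.165),(323.7,236.9)),(C2,(.063,-.2,.219),(578,119)),(C5,(.063,-.2,.219),(360,213))]
def W(p,q):
    c,s=np.cos(p[2]),np.sin(p[2]); return np.array([p[0]+c*q[0]-s*q[1],p[1]+s*q[0]+c*q[1],q[2]])
f=lambda p:np.concatenate([proj(W(p,q),C)[0]-uv for C,q,uv in obs(p[3],p[4])])
Q=least_squares(f,[.552,-.032,-.084,.06,.145],loss='soft_l1'); print(Q.x.round(4),f(Q.x).round(1).reshape(-1,2).tolist())
b,h=Q.x[3:]; P=W(Q.x,(b,-.1,h)); print('start_right',P)
s=sense(); R=np.array(s['ee_rot']); 
for tip in (np.array([0,-.051,.182]),):
    for back_ in (.06,.015,-.0095):
        t=P-R@(tip+[0,0,back_]); print('TCP',t.round(4),'units',(R.T@(t-s['tcp_pos'])/.02).round(2))
E
python3 t.py
```

```text
[ 0.5508 -0.0325 -0.0851  0.0557  0.1414] [[-1.2, 0.3], [2.2, -0.0], [-0.6, -1.5], [0.4, -0.1], [-0.5, 1.1], [-0.2, 0.9], [2.0, 0.7], [-1.0, 0.2]]
start_right [ 0.59783847 -0.13682737  0.14135023]
TCP [ 0.4442 -0.1657  0.333 ] units [-3.84 -0.4   6.47]
TCP [ 0.4718 -0.1698  0.2977] units [-3.84 -0.4   8.72]
TCP [ 0.4869 -0.172   0.2785] units [-3.84 -0.4   9.94]
```

Emit:
jog_arm:
  increments:
    - [-0.77,-0.08,0.9,0]
    - [-0.77,-0.08,0.9,0]
    - [-0.77,-0.08,0.9,0]
    - [-0.77,-0.08,0.9,0]
    - [-0.76,-0.08,0.9,0]
    - [0,0,0.9,0]
    - [0,0,0.7,0]
    - [0,0,0.4,0]
    - [0,0,0,0]
    - [0,0,0,0]

```text
time_s: 25.95
tcp_pos: [0.4473, -0.1815, 0.3513]
ee_rot: [[0.8, -0.077, 0.595], [-0.052, -0.997, -0.06], [0.598, 0.017, -0.801]]
wrist_force: [-1.1, 0.1, 0.4]
gripper_width: 0.999
gripper_force: 0.0
```

```bash
python3 - <<'E'
from h import *
import t
s=sense(); im=eyes.capture("wrist"); cv2.imwrite("pics/w6.png",im); print(s['time_s'],s['wrist_force'],np.round(s['joints'],1))
C=cam("wrist",s); print(proj(t.P,C)); print(blobs(im,(45,100,50),(85,255,255)),blobs(im,(0,150,50),(8,255,255)))
E
```

```text
[ 0.5508 -0.0325 -0.085   0.0557  0.1414] [[-1.2, 0.3], [2.2, -0.0], [-0.6, -1.5], [0.4, -0.1], [-0.5, 1.0], [-0.2, 0.9], [2.0, 0.7], [-1.0, 0.2]]
start_right [ 0.59788608 -0.13686849  0.14136412]
TCP [ 0.4499 -0.1733  0.3362] units [-0.37 -0.43  0.66]
TCP [ 0.4767 -0.176   0.3001] units [-0.37 -0.43  2.91]
TCP [ 0.4913 -0.1774  0.2805] units [-0.37 -0.43  4.14]
25.95 [-1.12652435  0.0897485   0.41902326] [ -2.7   5.8 -38.5  11.5  -9.2  77.8]
[[249.9838736 218.3079968]]
[([0, 37, 388, 133, 31156], [190.5, 103.3]), ([0, 196, 42, 34, 1122], [18.9, 212.2]), ([234, 200, 35, 34, 911], [251.1, 216.5])] [([310, 201, 32, 34, 871], [325.3, 217.8])]
```

View pics/w6.png

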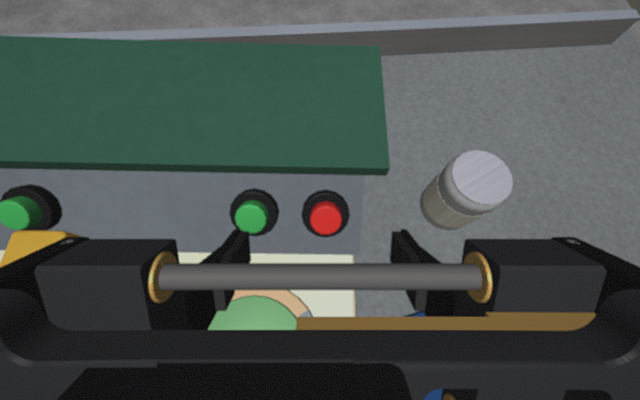

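Joint 5 sits near its limit and the tilt drifted to 36.7°, which still clears the lip. I'll advance in small, corrected steps.

Emit:
jog_arm:
  increments:
    - [-0.12,-0.11,0.3,0]
    - [-0.12,-0.11,0.3,0]
    - [-0.12,-0.11,0.3,0]
    - [-0.12,-0.1,0.3,0]
    - [0,0,0.3,0]
    - [0,0,0,0]

```text
time_s: 26.6
tcp_pos: [0.4597, -0.1843, 0.3291]
ee_rot: [[0.807, -0.067, 0.587], [-0.053, -0.998, -0.041], [0.588, 0.002, -0.809]]
wrist_force: [-0.2, 0.1, 0.3]
gripper_width: 0.995
gripper_force: 0.0
```

```bash
cat > u.py <<'E'
from h import *
P=np.array([.5978,-.1368,.1414]); s=sense(); R=np.array(s['ee_rot'])
print('t',s['time_s'],'F',np.round(s['wrist_force'],1),'J',np.round(s['joints'],2),'tilt',np.degrees(np.arccos(-R[2,2])).round(1),'z',R[:,2].round(3),'y',R[:,1].round(3))
tip=s['tcp_pos']+R@[0,-.051,.182]; print('tip to face, tool units',(R.T@(P-tip)/.02).round(2))
p=np.array([.5508,-.0325,0]);c,sn=np.cos(-.085),np.sin(-.085);A=np.array([[c,-sn,0],[sn,c,0],[0,0,1]])
q=lambda x:(A.T@(x-p)).round(3)
print('lip in tool frame',(R.T@(p+A@[.063,-.15,.219]-s['tcp_pos'])).round(4),'(body |x|<.0375, z<.113)'); print('finger2 tip pol',q(s['tcp_pos']+R@[0,.0435,.182]),'finger1',q(tip))
E
python3 u.py
```

```text
t 26.6 F [-0.2  0.1  0.3] J [ -2.9    8.96 -35.83   4.09  -9.19  85.25] tilt 36.1 z [ 0.587 -0.041 -0.809] y [-0.067 -0.998  0.002]
tip to face, tool units [-0.08 -0.3   2.44]
lip in tool frame [ 0.0492 -0.0067  0.172 ] (body |x|<.0375, z<.113)
finger2 tip pol [ 0.03  -0.201  0.182] finger1 [ 0.028 -0.106  0.182]
```

Emit:
jog_arm:
  increments:
    - [-0.05,-0.1,0.4,0]
    - [-0.05,-0.1,0.4,0]
    - [-0.05,-0.1,0.4,0]
    - [-0.05,-0.1,0.4,0]
    - [0,0,0.3,0]
    - [0,0,0,0]

```text
time_s: 27.2
tcp_pos: [0.4806, -0.187, 0.302]
ee_rot: [[0.812, -0.057, 0.582], [-0.053, -0.998, -0.023], [0.582, -0.012, -0.813]]
wrist_force: [0.4, 0.5, 1.1]
gripper_width: 0.999
gripper_force: 0.0
```

```bash
python3 u.py
```

```text
t 27.2 F [0.4 0.5 1.1] J [ -3.42  13.26 -31.98  -4.04  -9.19  93.7 ] tilt 35.6 z [ 0.582 -0.023 -0.813] y [-0.057 -0.998 -0.012]
tip to face, tool units [-0.05 -0.19  0.78]
lip in tool frame [ 0.0493 -0.0056  0.1374] (body |x|<.0375, z<.113)
finger2 tip pol [ 0.05  -0.199  0.153] finger1 [ 0.048 -0.104  0.155]
```

Emit:
jog_arm:
  increments:
    - [-0.05,-0.1,0.2,0]
    - [-0.05,-0.1,0.2,0]
    - [0,0,0.2,0]
    - [0,0,0.1,0]
    - [0,0,0,0]

```text
time_s: 27.7
tcp_pos: [0.4876, -0.1867, 0.2917]
ee_rot: [[0.813, -0.053, 0.58], [-0.053, -0.998, -0.016], [0.58, -0.018, -0.814]]
wrist_force: [-1.0, 1.4, 1.7]
gripper_width: 1.003
gripper_force: 0.9
```

```bash
python3 u.py
```

```text
t 27.7 F [-1.   1.4  1.7] J [ -3.55  14.75 -30.64  -7.01  -9.21  96.76] tilt 35.5 z [ 0.58  -0.016 -0.814] y [-0.053 -0.998 -0.018]
tip to face, tool units [-0.01 -0.1   0.17]
lip in tool frame [ 0.0499 -0.0041  0.1249] (body |x|<.0375, z<.113)
finger2 tip pol [ 0.057 -0.196  0.143] finger1 [ 0.054 -0.102  0.144]
```

Emit:
jog_arm:
  increments:
    - [0,-0.05,0.1,0]
    - [0,0,0.1,0]
    - [0,0,0.1,0]
    - [0,0,0,0]

```text
time_s: 28.1
tcp_pos: [0.4912, -0.1871, 0.2874]
ee_rot: [[0.813, -0.052, 0.58], [-0.053, -0.998, -0.014], [0.58, -0.019, -0.815]]
wrist_force: [-2.7, -0.2, 2.1]
gripper_width: 1.0
gripper_force: 2.1
```

Emit:
jog_arm:
  increments:
    - [0,0,0.05,0]
    - [0,0,0.05,0]
    - [0,0,0,0]

```text
time_s: 28.4
tcp_pos: [0.4922, -0.1873, 0.2862]
ee_rot: [[0.813, -0.051, 0.58], [-0.053, -0.998, -0.014], [0.579, -0.02, -0.815]]
wrist_force: [-5.2, 2.0, 4.4]
gripper_width: 0.997
gripper_force: 3.7
```

```bash
python3 u.py
```

```text
t 28.4 F [-5.2  2.   4.4] J [ -3.7   15.63 -29.82  -8.52  -9.24  98.39] tilt 35.4 z [ 0.58  -0.014 -0.815] y [-0.051 -0.998 -0.02 ]
tip to face, tool units [-0.03 -0.1  -0.17]
lip in tool frame [ 0.0494 -0.0042  0.1177] (body |x|<.0375, z<.113)
finger2 tip pol [ 0.062 -0.196  0.137] finger1 [ 0.058 -0.102  0.139]
```

Emit:
jog_arm:
  increments:
    - [0,0,0.1,0]
    - [0,0,0.05,0]
    - [0,0,0,0]

```text
time_s: 28.7
tcp_pos: [0.4926, -0.1876, 0.2857]
ee_rot: [[0.813, -0.05, 0.58], [-0.053, -0.999, -0.013], [0.58, -0.02, -0.815]]
wrist_force: [-18.7, 3.9, 20.3]
gripper_width: 1.001
gripper_force: 13.7
```

Emit:
jog_arm:
  increments:
    - [0,0,0.05,0]
    - [0,0,0.05,0]
    - [0,0,0,0]

```text
time_s: 29.0
tcp_pos: [0.4928, -0.1878, 0.2854]
ee_rot: [[0.813, -0.05, 0.58], [-0.053, -0.999, -0.012], [0.58, -0.021, -0.814]]
wrist_force: [-28.2, 4.9, 30.5]
gripper_width: 1.002
gripper_force: 20.6
```

```bash
python3 u.py
```

```text
t 29.0 F [-28.2   4.9  30.5] J [ -3.86  15.78 -29.37  -9.51  -9.54  99.51] tilt 35.5 z [ 0.58  -0.012 -0.814] y [-0.05  -0.999 -0.021]
tip to face, tool units [-0.04 -0.11 -0.22]
lip in tool frame [ 0.0493 -0.0045  0.1167] (body |x|<.0375, z<.113)
finger2 tip pol [ 0.062 -0.196  0.136] finger1 [ 0.059 -0.102  0.138]
```

The travel was about 8 mm, then a hard stop with force along the axis: the button is fully down. Retreat.

Emit:
jog_arm:
  increments:
    - [0,0,-0.3,0]
    - [0,0,-0.5,0]
    - [0,0,-0.7,0]
    - [0,0,-0.8,0]
    - [0,0,-0.8,0]
    - [0,0,-0.8,0]
    - [0,0,-0.8,0]
    - [0,0,-0.8,0]
    - [0,0,0,0]
    - [0,0,0,0]

```text
time_s: 30.0
tcp_pos: [0.4316, -0.1867, 0.3719]
ee_rot: [[0.813, -0.051, 0.58], [-0.053, -0.998, -0.013], [0.58, -0.021, -0.814]]
wrist_force: [0.6, 0.6, 0.3]
gripper_width: 1.001
gripper_force: 0.0
```

```bash
python3 u.py; python3 - <<'E'
from h import *
im=eyes.capture("wrist"); t=eyes.capture("top"); cv2.imwrite("pics/w7.png",np.vstack([cv2.resize(im,(400,250)),cv2.resize(t[100:300,180:500],(400,250))]))
E
```

```text
t 30.0 F [0.6 0.6 0.3] J [ -4.05   3.32 -31.44  -4.77 -19.86  94.73] tilt 35.5 z [ 0.58  -0.013 -0.814] y [-0.051 -0.998 -0.021]
tip to face, tool units [-0.06 -0.12  5.08]
lip in tool frame [ 0.0489 -0.0048  0.2227] (body |x|<.0375, z<.113)
finger2 tip pol [ 0.001 -0.201  0.223] finger1 [-0.002 -0.106  0.225]
```

View pics/w7.png

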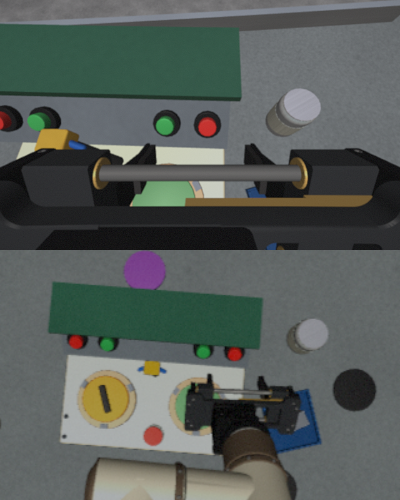

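The picture shows the right start button back up at (167,123). The cover, glass and stone are in place, and the robot is clear of everything.

```bash
python3 -c "
from station import r
print(r.finish_job())"
```

```text
the job is handed in; nothing more can be done
None
```

The stone stands upright on the floor of the blue tray, and I then pressed the right spindle's green start button to its stop (about 8 mm) and it came back up. I pressed no other button, the cover and glass stayed put, and I handed the job in at about 30 s.

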